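Set the filter wheel and arm the laser

ROBOT

A 6-joint arm with a two-finger parallel gripper is mounted at the origin on the work surface. World frame = base frame: x ahead of the robot, y to its left, z up, the work surface at z = 0. Lengths are in mm, angles in rad, forces in N, time in s.
With the tool pointing down it reaches from about 250 to 800 mm from the base axis. Payload 3.9 kg.
Tool frame: the origin (TCP) lies on the centre line of the jaws, within the pads' length; the fingertips stand tips_ahead ahead of it and the grasp point (between the pads) lies 6 mm ahead of it (tips_ahead is the distance from the TCP to the fingertips, in mm); z points along the fingers, y is the direction in which the jaws open and shut (so a half turn about z gives the same grasp; the last joint's range is limited). The gripper opens to 85 mm and grips with 20 to 120 N. Pads are 22 mm wide; open, the fingers measure 114 mm over their backs; the gripper's body (76 mm by 85 mm) begins 54 mm behind the grasp point. The pads swing forward as they close: fully open they stand 13 mm farther back than shut.
Start: joints at [-1.279, 0.26, -0.138, 1.173, 0, 1.571], TCP at [151.026, -502.799, 256.304] pointing down, gripper open.
Joint ranges: [-2.78, 2.78], [-0.83, 1.72], [-1.28, 1.37], [-1.9, 2.12], [-1.57, 1.48], [-3.14, 3.14]. Speed limits (rad/s): [2.57, 2.57, 3.14, 3.14, 3.14, 3.14].

INTERFACE

Orientations are given as a unit quaternion [w, x, y, z].
In Python, from station import read_state, snapshot, camera_params, hand_in, tips_ahead gives the robot as it stands.
- The arm moves only by the tool move_arm, never from a script. Its argument "plan" is a list that holds one entry, the list of rows, each a list of 7 numbers: the shift along the tool's x, y, z in m, then the turn, a rotation vector about the tool's x, y, z in rad, then the finger opening in m, from 0 to 0.0854. A call has 1 to 10 rows; each row shifts and turns the commanded pose from where the row before left it, along the tool's axes as they then stand; what a row does not reach is not made up. A row lasts 1/10 s, in which the tool goes at most 50 mm and 8.59 degrees, less where a joint would pass 70% of its speed; a pose out of reach is approached as far as the arm can. A call with a gripper value outside its range is refused whole. The fingers move at their own pace and stop on an object; the grip force is fixed at half the most. Time passes only in rows, so rows that do not move let the fingers close. It gives the time, the measured TCP pose, the force and the opening at its end, in the units of the state.
- read_state(): the state, without advancing time (a new reading comes with each control period).
- snapshot(name): name is "side" or "top" or "wrist"; returns the picture (480x640x3 uint8, red, green, blue); there is no depth.
- camera_params(name): a dict with "vertical_fov" (degrees; the focal length in pixels is half the picture's height over the tangent of half this angle, whatever the lens; pixels are square), "cx", "cy" (the principal point, pixels), "T" (4x4, takes a point from camera to world coordinates); the wrist camera has in their place "T_tool_cam" (4x4, takes a point from camera to tool coordinates, whose origin is the TCP and whose axes are the flange's). Camera axes: x right, y up, looking along -z (the intrinsics and any distortion apply to the point x, -y, -z); pixel columns grow to the right and rows downward; lengths in mm; the calibration is good to about 2 mm. A picture is of the moment at which its call begins: read the wrist's pose just before it. camera_params takes no time and is no camera call.
- hand_in(): hands the job in, once; it reports no verdict.
The state is a dict: "clock": time; "q": joint angles; "joint_vel": joint speeds; "joint_torque": joint torques, N m; "tool_pos": TCP position; "ee_rot": TCP orientation; "force": force on the tool from outside, world axes, zero at the start; "ft_torque": the same for the moment, N m; "finger_gap": opening from 0.0 (shut) to 1.0 (fully open).
Only numpy, scipy, OpenCV 4.12 (cv2) and the standard library are available. Lean on these libraries where they do the work, as an engineer would, in place of code of your own. Each camera call takes 0.05 s, during which the arm holds its last target. There are 200 camera calls.

TASK

Get the laser bench ready for a shot: turn the black filter wheel until its white mark is straight up at the top and let go of it, then, on the laser console's sloping key ledge, press the green, the yellow and the red key in that order, one at a time, each fully down and let back up before the next. Do not press the blue key, and leave the wheel's mark at the top. Leave the lens case, the lens tube and the hand driver where they lie.

Things in the scene. Friction and masses are not known exactly. Their poses are not given: they have to be found in the camera images.
- wheel_mount: Fixed stand of the filter wheel. Origin at table level straight below the wheel's centre; x runs along the axle, roughly away from the robot (yaw within 0.3 rad), y left, z up. The axle is 115 mm above the origin. The post and foot (90 mm wide, 12 mm high) stand behind the wheel (+x); the post ends 15 mm above the axle.
- wheel_centre (a point): Centre of the black filter wheel, on its axle, axes as the stand's when the mark is up (it turns with the wheel). The wheel is 140 mm in diameter, 12 mm thick (6 mm either side) and turns in the stand's y-z plane. Round coloured filters (30 mm) sit in it.
- finger_pin (a point): Free end of one of the six equal steel finger pins on the wheel's face towards the robot: 10 mm in diameter, sticking out along the stand's -x from 6 to 40 mm before the wheel's centre, on a circle of 55 mm radius, 60 degrees apart. The mark lies midway between two pins (30 degrees from each). A pin can be pushed or pinched to turn the wheel.
- wheel_mark (a point): White painted mark on the wheel's rim, 10 mm wide and 12 mm deep, painted across the rim and on both faces; the point is on the rim, 70 mm from the axle, mid-thickness.
- filter_wheel (a joint): Angle of the filter wheel in rad about the stand's +x axis: 0 (or a whole turn, 6.28) when the mark is straight up; growing values carry the top of the wheel towards the stand's -y. It turns freely both ways (stops only after some three turns), with light friction (0.04 N m), and stays where it is left.
- console: Fixed laser console, 240 mm wide and 185 mm high. Origin at table level straight below the middle of the key row; x points away from the robot (its front faces the robot, yaw 0.05 to 0.55 rad), y left, z up. Four round keys stand in a row along y on its sloping ledge, at y = -69, -23, 23 and 69 mm, colours in any order.
- key_ledge (a point): Middle of the key row on the ledge's surface, 50 mm above the console's origin. The ledge slopes: its outward normal leans 30 degrees from vertical towards the console's -x. Its lower edge is at x = -40 mm, 27 mm above the table, its upper edge at x = 40 mm, 73 mm above the table. Keys stand 14 mm off this surface.
- overhang_edge (a point): Middle of the lower front edge of the console's blue upper case, which overhangs the ledge from x = 9 mm (console frame) away from the robot, 137 to 185 mm above the table and 240 mm wide. It leaves no room for a hand straight above the keys: come in tilted from the robot's side, 20 degrees or more, about along the ledge's normal.
- key_green_top (a point): Centre of the top face of the green key (interlock reset), a round cap 24 mm in diameter that stands 14 mm off the ledge; its z axis points out of the ledge, opposite to the direction of pressing; its y axis runs along the row.
- key_green (a joint): How far the green key is pressed in, in m: 0 up, 0.006 fully down; the spring takes 1.5 N to start and 4.5 N fully down and brings the key back up.
- key_yellow_top (a point): Centre of the top face of the yellow key (shutter), a round cap 24 mm in diameter that stands 14 mm off the ledge; its z axis points out of the ledge, opposite to the direction of pressing; its y axis runs along the row.
- key_yellow (a joint): How far the yellow key is pressed in, in m: 0 up, 0.006 fully down; the spring takes 1.5 N to start and 4.5 N fully down and brings the key back up.
- key_red_top (a point): Centre of the top face of the red key (fire), a round cap 24 mm in diameter that stands 14 mm off the ledge; its z axis points out of the ledge, opposite to the direction of pressing; its y axis runs along the row.
- key_red (a joint): How far the red key is pressed in, in m: 0 up, 0.006 fully down; the spring takes 1.5 N to start and 4.5 N fully down and brings the key back up.
- key_blue_top (a point): Centre of the top face of the blue key (service, not to be pressed), a round cap 24 mm in diameter that stands 14 mm off the ledge; its z axis points out of the ledge, opposite to the direction of pressing; its y axis runs along the row.
- key_blue (a joint): How far the blue key is pressed in, in m: 0 up, 0.006 fully down; the spring takes 1.5 N to start and 4.5 N fully down and brings the key back up.
- lens_case: Loose plastic lens case, 75 x 55 x 22 mm, origin under its centre; a bystander.
- lens_tube: Loose black lens tube, 31 mm in diameter and 30 mm high, standing, origin under its centre; a bystander.
- hex_driver: Loose hand driver with orange handle, 160 mm long, lying along its x axis; a bystander.
Not all that is in view belongs to the job. What is meant by the wheel_mount is not orange, and is the smaller of those in its own colour.

How it is judged (in metres and radians):
On the way, in this order (a step that is already met when the one before it is completed fails the run):
1. the filter wheel stands still, let go, with its white mark at the top (y of wheel_mark in the frame of wheel_mount between -0.0105 and 0.0105 m and z of wheel_mark in the frame of wheel_mount above 0.115 m and velocity of joint filter_wheel between -0.1 and 0.1 rad/s and contact force between anything else and filter_wheel below 0.3 N), for 0.2 s.
2. the green key is pressed fully down, with all the others up and the mark still at the top (y of wheel_mark in the frame of wheel_mount between -0.0105 and 0.0105 m and z of wheel_mark in the frame of wheel_mount above 0.115 m and velocity of joint filter_wheel between -0.1 and 0.1 rad/s and value of joint key_green above 0.0045 m and value of joint each of key_yellow, key_red, key_blue below 0.002 m), for 0.05 s.
3. the yellow key is pressed fully down, with all the others up and the mark still at the top (y of wheel_mark in the frame of wheel_mount between -0.0105 and 0.0105 m and z of wheel_mark in the frame of wheel_mount above 0.115 m and velocity of joint filter_wheel between -0.1 and 0.1 rad/s and value of joint key_yellow above 0.0045 m and value of joint each of key_green, key_red, key_blue below 0.002 m), for 0.05 s.
4. the red key is pressed fully down, with all the others up and the mark still at the top (y of wheel_mark in the frame of wheel_mount between -0.0105 and 0.0105 m and z of wheel_mark in the frame of wheel_mount above 0.115 m and velocity of joint filter_wheel between -0.1 and 0.1 rad/s and value of joint key_red above 0.0045 m and value of joint each of key_green, key_yellow, key_blue below 0.002 m), for 0.05 s.
At the end, for the whole second after the job is handed in: The wheel is at rest with its white mark at the top (the mark within 10.5 mm sideways of straight above the axle, about 8.6 degrees), all four keys are back up (less than 2 mm in), and the lens case, lens tube and hand driver lie within 20 mm of where they were (y of wheel_mark in the frame of wheel_mount between -0.0105 and 0.0105 m and z of wheel_mark in the frame of wheel_mount above 0.115 m and velocity of joint filter_wheel between -0.1 and 0.1 rad/s and value of joint each of key_green, key_yellow, key_red, key_blue below 0.002 m and distance of each of lens_case, lens_tube, hex_driver from where it was at the start of the episode below 0.02 m); the robot touches nothing.
It fails at once if the blue key is pressed (value of joint key_blue above 0.003 m).
It fails at once if two keys are down at once (value of joint each of key_green, key_yellow above 0.003 m or value of joint each of key_green, key_red above 0.003 m or value of joint each of key_yellow, key_red above 0.003 m).
It fails at once if the lens case is pushed away (more than 20 mm) (distance of lens_case from where it was at the start of the episode above 0.02 m).
It fails at once if the lens tube is pushed away (more than 20 mm) (distance of lens_tube from where it was at the start of the episode above 0.02 m).
It fails at once if the hex driver is pushed away (more than 20 mm) (distance of hex_driver from where it was at the start of the episode above 0.02 m).
It also fails if it takes over 61 s, if anything falls off the work surface, if the arm or the gripper's body presses on something with over 40 N, if the wrist force passes 120 N, or if a joint passes its speed limit or range.

## Working session

There is one attempt and no reset: what is moved stays moved. The work goes in short steps, Python scripts to look and compute and a tool call to move; the robot and the scene stay as the last step left them, time stands still between calls to the robot, and variables do not carry over. Pictures are saved under pics/ and viewed, about 8 in all and at most 12, crops included, and the job is handed in when it is done.

Besides the shell and the picture viewer there is one more tool, called after "Request:" by a JSON object that holds its "fn" and its "kwargs". move_arm: Moves the arm, as the interface text tells. Its arguments: {"type":"object","properties":{"plan":{"type":"array","items":{"type":"array","items":{"type":"array","items":{"type":"number"}}}}},"required":["plan"]}

```bash
ls; mkdir -p pics; python3 - <<'E'
from station import *
import cv2,numpy as np
s=read_state();print(s);print(tips_ahead if not callable(tips_ahead) else tips_ahead())
for n in("side","top","wrist"):
    p=camera_params(n);print(n,p)
a=snapshot("side");b=snapshot("top")
cv2.imwrite("pics/side.png",a[:,:,::-1]);cv2.imwrite("pics/top.png",b[:,:,::-1])
E
```

```text
pics
{'clock': 0.0, 'q': array([-1.27898754e+00,  2.60681539e-01, -1.39374177e-01,  1.17268930e+00,
        2.89133789e-05,  1.57082090e+00]), 'joint_vel': array([-0.00050923,  0.00019998,  0.00156905,  0.00050904,  0.00040599,
        0.001435  ]), 'joint_torque': array([ 1.17277941e-03, -4.05678821e+01,  2.53922296e+01,  1.88823184e-02,
       -2.42302877e-05, -6.33698747e-06]), 'tool_pos': array([ 150.86167682, -502.20019963,  255.46421544]), 'ee_rot': array([-9.66092471e-04,  9.89376142e-01,  1.45375034e-01, -1.27366124e-04]), 'force': array([0.31274083, 0.14478953, 0.14947429]), 'ft_torque': array([ 0.04094358,  0.03769533, -0.01455805]), 'finger_gap': 1.0025091434747775}
25.0
side {'vertical_fov': 46.73946324951794, 'cx': 320.03143615062413, 'cy': 232.23202574097004, 'T': array([[-9.07209528e-01,  2.09114486e-01, -3.65023293e-01,
         1.75600836e+02],
       [-4.20162328e-01, -4.93403096e-01,  7.61588473e-01,
         7.59921114e+02],
       [-2.08444404e-02,  8.44289356e-01,  5.35482019e-01,
         7.34413263e+02],
       [ 0.00000000e+00,  0.00000000e+00,  0.00000000e+0
[... 217 characters left out ...]
    [-9.91248927e-01,  1.28474848e-01, -3.03278304e-02,
        -8.01797496e+01],
       [-3.35759917e-03,  2.05133444e-01,  9.78728255e-01,
         1.09589197e+03],
       [ 0.00000000e+00,  0.00000000e+00,  0.00000000e+00,
         1.00000000e+00]])}
wrist {'vertical_fov': 66.54957504818309, 'cx': 318.667534892942, 'cy': 239.4654544789614, 'T_tool_cam': array([[-6.43027855e-04,  9.56788903e-01,  2.90782705e-01,
         7.33658450e+01],
       [ 9.99999677e-01,  7.55249269e-04, -2.73697405e-04,
         4.19755108e-01],
       [-4.81484065e-04,  2.90782435e-01, -9.56789080e-01,
        -1.18212654e+02],
       [ 0.00000000e+00,  0.00000000e+00,  0.00000000e+00,
         1.00000000e+00]])}
```

View pics/side.png

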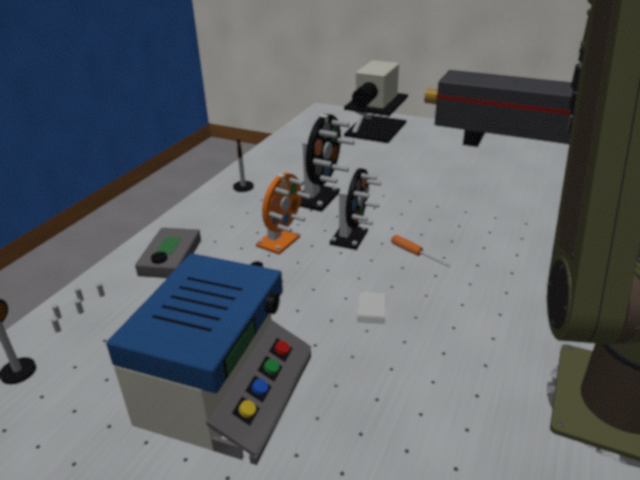

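View pics/top.png

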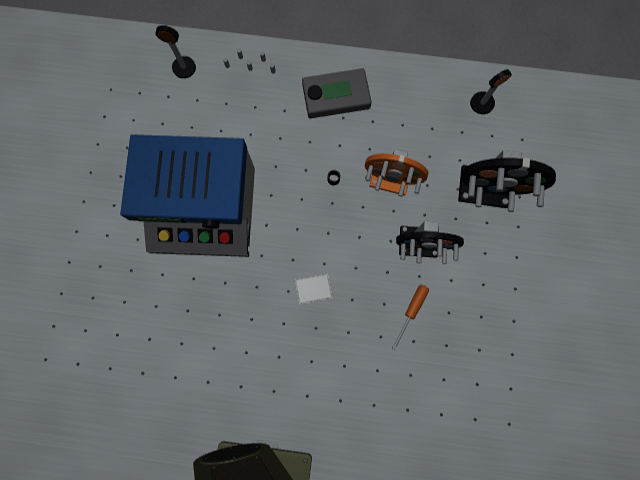

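Wheels in view: orange at top (397,172) / side (282,205); large black at top (508,180) / side (322,155); small black at top (430,240) / side (357,200). The small black one fits: it is not orange, and it is the smaller of the two black ones. The key row runs yellow, blue, green, red at top (164,235), (185,236), (205,236), (225,237). I'll confirm in an enlarged crop.

```bash
python3 - <<'E'
import cv2,numpy as np
a=cv2.imread("pics/side.png");b=cv2.imread("pics/top.png")
A=cv2.resize(a[155:255,310:400],None,fx=4.4,fy=4.4,interpolation=3)
B=cv2.resize(b[212:272,385:475],None,fx=4.4,fy=4.4,interpolation=3)
C=cv2.resize(b[215:265,130:260],None,fx=3,fy=3,interpolation=3)
o=np.zeros((560,800,3),np.uint8);o[:440,:396]=A;o[:264,400:796]=B;o[280:430,402:792]=C
cv2.imwrite("pics/crop1.png",o)
E
```

```text
(no output)
```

View pics/crop1.png

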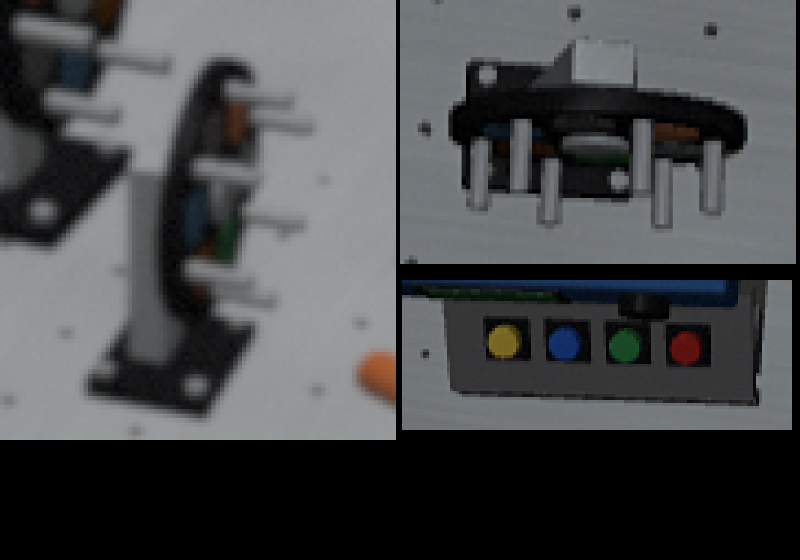

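The crop confirms it: the small black wheel has six pins, and its mark isn't visible from these views, so it is probably low. Next I fit the wheel and console poses.

```bash
cat > h.py <<'E'
import numpy as np,cv2
from station import *
from scipy.optimize import least_squares,linear_sum_assignment
from scipy.spatial.transform import Rotation as R
def proj(n,P,T=None):
    p=camera_params(n);f=240/np.tan(np.radians(p["vertical_fov"]/2))
    T=p["T"] if T is None else T
    c=(np.atleast_2d(P)-T[:3,3])@T[:3,:3]
    return np.c_[p["cx"]+f*c[:,0]/-c[:,2],p["cy"]-f*c[:,1]/-c[:,2]]
def wristT():
    s=read_state();w,x,y,z=s["ee_rot"];T=np.eye(4);T[:3,:3]=R.from_quat([x,y,z,w]).as_matrix();T[:3,3]=s["tool_pos"]
    return T@camera_params("wrist")["T_tool_cam"]
def frame(x,y,yaw): return R.from_euler('z',yaw).as_matrix(),np.array([x,y,0.])
def pins(v,l=-40):
    A,o=frame(*v[:3]); a=v[3]+np.arange(6)*np.pi/3
    # angle about +x; 0 = up ; growing carries top to -y
    return o+np.c_[np.full(6,l),-55*np.sin(a),115+55*np.cos(a)]@A.T
def keys(v):
    A,o=frame(*v[:3]); s,c=.5,np.sqrt(.75)
    y=np.array([69,23,-23,-69.])
    return o+np.c_[np.full(4,-14*s),y,np.full(4,50+14*c)]@A.T
E
python3 - <<'E'
from h import *
tp=np.array([[403,259],[412.3,255.2],[418.9,262.5],[439.8,255.9],[444.5,263.4],[455.9,260.2]])
sd=np.array([[376.6,178],[380.9,183.9],[368.4,194.1],[378.6,205.5],[366.8,220.2],[372,223.6]])
def res(v):
    r=[]
    for n,o in(("top",tp),("side",sd)):
        q=proj(n,pins(v));D=((q[:,None]-o[None])**2).sum(2);i,j=linear_sum_assignment(D);r.append((q[i]-o[j]).ravel())
    return np.concatenate(r)
best=min((least_squares(res,[x,-235,yw,a]) for x in(420,500) for a in np.arange(0,1.04,.17) for yw in(-.2,.1)),key=lambda r:r.cost)
print("wheel",best.x,best.cost,res(best.x).round(1))
a=cv2.imread("pics/side.png");b=cv2.imread("pics/top.png")
g=dict(top=[[163.7,235.7],[184,236.3],[204,236.3],[224.7,237.3]],side=[[247,409],[260,386],[271,367],[283,348]])
def r2(v): return np.concatenate([(proj(n,keys(v))-np.array(g[n])).ravel() for n in g])
k=least_squares(r2,[450,200,.2]);print("console",k.x,k.cost,k.fun.round(1));print(keys(k.x))
E
```

```text
wheel [ 5.82448913e+02 -2.91057247e+02  4.98384158e-02  1.78186143e-01] 5.433942637264553 [-0.1  0.4 -0.3  0.4 -0.5  0.4 -0.3  0.6 -0.4  0.2 -0.2  0.4 -0.9 -1.
 -0.3 -0.9 -0.1 -0.4 -0.3 -1.1 -0.3 -2.1  0.1  0.6]
console [5.40989439e+02 2.28770827e+02 9.48629518e-02] 10.216640222294231 [-1.4  0.2 -1.4  0.3 -1.2  1.1 -1.6  0.8 -0.  -1.4 -0.3 -0.6  0.4 -2.
 -0.8 -1.8]
[[527.48518142 296.79754938  62.12435565]
 [531.84233535 251.00437074  62.12435565]
 [536.19948927 205.21119211  62.12435565]
 [540.5566432  159.41801347  62.12435565]]
```

```bash
cat >> h.py <<'E'
def pose():
    s=read_state();w,x,y,z=s["ee_rot"];return s["tool_pos"],R.from_quat([x,y,z,w])
def tool(heading,pitch,roll=0):
    "z axis at heading, pitch below horizontal; x up; roll about tool z"
    z=np.array([np.cos(heading)*np.cos(pitch),np.sin(heading)*np.cos(pitch),-np.sin(pitch)])
    y=np.array([np.sin(heading),-np.cos(heading),0]);x=np.cross(y,z)
    return R.from_matrix(np.c_[x,y,z])*R.from_euler('z',roll)
def rows(p1,R1,n,grip,start=None):
    p,r=start or pose();p=np.array(p,float)
    w=(r.inv()*R1).as_rotvec()/n;d=(np.array(p1)-p)/n;o=[]
    for i in range(n):
        o.append([*(r.inv().apply(d)/1000).round(4).tolist(),*w.round(4).tolist(),grip]);r=r*R.from_rotvec(w)
    print("max",np.linalg.norm(d),np.degrees(np.linalg.norm(w)));print(str(o).replace(" ",""))
E
python3 -c "
from h import *
rows([400,-300,190],tool(.05,.3),10,0.03)"
```

```text
max 32.75139010761364 7.394837589666349
[[0.0297,-0.0122,0.0066,-0.0155,0.1264,0.0207,0.03],[0.0284,-0.0129,0.0101,-0.0155,0.1264,0.0207,0.03],[0.0266,-0.0137,0.0133,-0.0155,0.1264,0.0207,0.03],[0.0244,-0.0144,0.0163,-0.0155,0.1264,0.0207,0.03],[0.0219,-0.0152,0.019,-0.0155,0.1264,0.0207,0.03],[0.019,-0.0159,0.0214,-0.0155,0.1264,0.0207,0.03],[0.0158,-0.0166,0.0233,-0.0155,0.1264,0.0207,0.03],[0.0124,-0.0173,0.0249,-0.0155,0.1264,0.0207,0.03],[0.0088,-0.0179,0.0259,-0.0155,0.1264,0.0207,0.03],[0.0051,-0.0185,0.0266,-0.0155,0.1264,0.0207,0.03]]
```

Request:
{"fn": "move_arm", "kwargs": {"plan": [[[0.0297, -0.0122, 0.0066, -0.0155, 0.1264, 0.0207, 0.03], [0.0284, -0.0129, 0.0101, -0.0155, 0.1264, 0.0207, 0.03], [0.0266, -0.0137, 0.0133, -0.0155, 0.1264, 0.0207, 0.03], [0.0244, -0.0144, 0.0163, -0.0155, 0.1264, 0.0207, 0.03], [0.0219, -0.0152, 0.019, -0.0155, 0.1264, 0.0207, 0.03], [0.019, -0.0159, 0.0214, -0.0155, 0.1264, 0.0207, 0.03], [0.0158, -0.0166, 0.0233, -0.0155, 0.1264, 0.0207, 0.03], [0.0124, -0.0173, 0.0249, -0.0155, 0.1264, 0.0207, 0.03], [0.0088, -0.0179, 0.0259, -0.0155, 0.1264, 0.0207, 0.03], [0.0051, -0.0185, 0.0266, -0.0155, 0.1264, 0.0207, 0.03]]]}}

```text
clock: 1.1
tool_pos: [375.4, -327.6, 189.8]
ee_rot: [-0.009, 0.843, 0.031, 0.537]
force: [-0.6, -1.0, 0.4]
finger_gap: 0.35
```

```bash
python3 - <<'E'
from h import *
p,r=pose();print(p,r.as_matrix().round(2),read_state()["q"].round(2))
T=wristT();im=snapshot("wrist")[:,:,::-1].copy();cv2.imwrite("pics/w1.png",im);np.save("T1.npy",T)
E
```

```text
[ 375.3745455  -327.61929768  189.81232734] [[ 0.42  0.06  0.9 ]
 [ 0.04 -1.    0.05]
 [ 0.91  0.02 -0.42]] [-1.26  0.23 -1.04 -0.19  1.07  2.1 ]
```

View pics/w1.png

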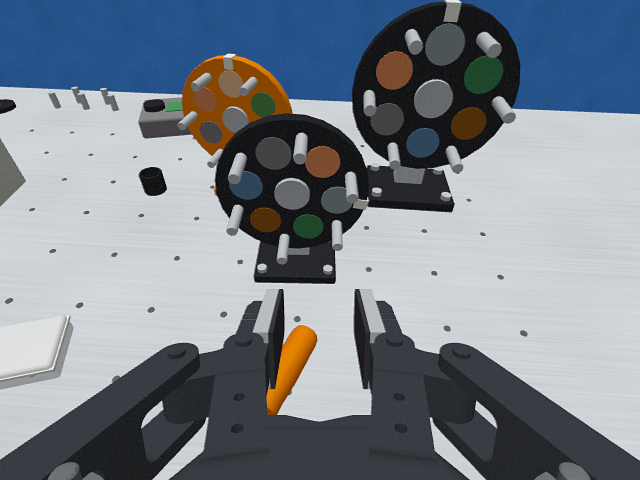

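The mark is at (360,204), right of the wheel's centre (292,193), so the joint angle is about +100°. That agrees with the pin fit (10.2+90=100.2°). I'll check the projection and refine the fit.

```bash
python3 - <<'E'
from h import *
T=np.load("T1.npy");v=np.array([582.4,-291.1,.0498,.178])
print(tips_ahead() if callable(tips_ahead) else tips_ahead)
print("tips",proj("wrist",pins(v),T).round(0).tolist());print("base",proj("wrist",pins(v,-6),T).round(0).tolist())
A,o=frame(*v[:3]);a=v[3]+np.pi/2
print("mark",proj("wrist",o+A@np.array([-6,-66*np.sin(a),115+66*np.cos(a)]),T),"centre",proj("wrist",o+A@np.array([-6,0,115]),T))
# brighter detail crop
im=cv2.imread("pics/w1.png")[100:280,200:400];cv2.imwrite("pics/w1c.png",cv2.resize(im,None,fx=3,fy=3,interpolation=3))
E
```

```text
25.0
tips [[298.0, 158.0], [350.0, 198.0], [335.0, 247.0], [279.0, 260.0], [230.0, 230.0], [232.0, 178.0]]
base [[300.0, 137.0], [348.0, 176.0], [334.0, 223.0], [283.0, 236.0], [237.0, 207.0], [240.0, 156.0]]
mark [[359.94433832 203.88932666]] centre [[290.39019313 191.96893491]]
```

View pics/w1c.png

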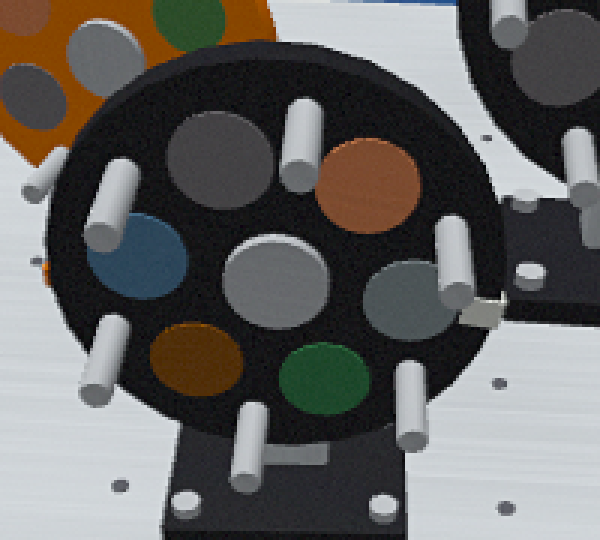

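Wrist prediction agrees with the picture to about 2 px, a shift of about 1.5 mm towards −y. Wheel centre is now (582,−292.5). Next is the pre-approach to the pin at 70°.

```bash
cat >> h.py <<'E'
W=(582.,-292.5,.05)
def wl(x,y,z):
    A,o=frame(*W);return o+A@np.array([x,y,z],float)
E
python3 -c "
from h import *
rows(wl(-100,-51.7,148),tool(.05,.2),8,0.03)"
```

```text
max 14.803795015229827 1.6964591517237475
[[0.0011,0.0036,0.0143,-0.0007,0.0295,0.0029,0.03],[0.0006,0.0036,0.0144,-0.0007,0.0295,0.0029,0.03],[0.0002,0.0036,0.0144,-0.0007,0.0295,0.0029,0.03],[-0.0002,0.0035,0.0144,-0.0007,0.0295,0.0029,0.03],[-0.0006,0.0035,0.0144,-0.0007,0.0295,0.0029,0.03],[-0.001,0.0035,0.0143,-0.0007,0.0295,0.0029,0.03],[-0.0014,0.0035,0.0143,-0.0007,0.0295,0.0029,0.03],[-0.0018,0.0035,0.0143,-0.0007,0.0295,0.0029,0.03]]
```

Request:
{"fn": "move_arm", "kwargs": {"plan": [[[0.0011, 0.0036, 0.0143, -0.0007, 0.0295, 0.0029, 0.03], [0.0006, 0.0036, 0.0144, -0.0007, 0.0295, 0.0029, 0.03], [0.0002, 0.0036, 0.0144, -0.0007, 0.0295, 0.0029, 0.03], [-0.0002, 0.0035, 0.0144, -0.0007, 0.0295, 0.0029, 0.03], [-0.0006, 0.0035, 0.0144, -0.0007, 0.0295, 0.0029, 0.03], [-0.001, 0.0035, 0.0143, -0.0007, 0.0295, 0.0029, 0.03], [-0.0014, 0.0035, 0.0143, -0.0007, 0.0295, 0.0029, 0.03], [-0.0018, 0.0035, 0.0143, -0.0007, 0.0295, 0.0029, 0.03], [0, 0, 0, 0, 0, 0, 0.03], [0, 0, 0, 0, 0, 0, 0.03]]]}}

```text
clock: 2.15
tool_pos: [484.4, -352.1, 148.6]
ee_rot: [-0.016, 0.775, 0.019, 0.631]
force: [0.6, -0.7, 0.2]
finger_gap: 0.347
```

```bash
python3 -c "
from h import *
p,r=pose();print(p,wl(-100,-51.7,148),read_state()['q'].round(2))
rows(wl(-44,-51.7,136.4),tool(.05,.2),6,0.03)"
```

```text
[ 484.41675003 -352.08914144  148.61851922] [ 484.70889701 -349.13330539  148.        ] [-1.08  0.71 -1.18 -1.44  1.09  2.73]
max 9.636936874947805 0.04656087501410723
[[-0.0001,-0.0005,0.0096,-0.0001,0.0008,-0.0002,0.03],[-0.0001,-0.0005,0.0096,-0.0001,0.0008,-0.0002,0.03],[-0.0001,-0.0005,0.0096,-0.0001,0.0008,-0.0002,0.03],[-0.0001,-0.0005,0.0096,-0.0001,0.0008,-0.0002,0.03],[-0.0001,-0.0005,0.0096,-0.0001,0.0008,-0.0002,0.03],[-0.0001,-0.0005,0.0096,-0.0001,0.0008,-0.0002,0.03]]
```

Request:
{"fn": "move_arm", "kwargs": {"plan": [[[-0.0001, -0.0005, 0.0096, 0, 0.0008, 0, 0.03], [-0.0001, -0.0005, 0.0096, 0, 0.0008, 0, 0.03], [-0.0001, -0.0005, 0.0096, 0, 0.0008, 0, 0.03], [-0.0001, -0.0005, 0.0096, 0, 0.0008, 0, 0.03], [-0.0001, -0.0005, 0.0096, 0, 0.0008, 0, 0.03], [-0.0001, -0.0005, 0.0096, 0, 0.0008, 0, 0.03], [0, 0, 0, 0, 0, 0, 0.03], [0, 0, 0, 0, 0, 0, 0.03]]]}}

```text
clock: 2.95
tool_pos: [540.9, -345.8, 137.6]
ee_rot: [-0.016, 0.773, 0.02, 0.634]
force: [-0.1, 0.0, -1.4]
finger_gap: 0.352
```

```bash
python3 - <<'E'
from h import *
p,r=pose();print(p,wl(-44,-51.7,136.4),read_state()['q'].round(2),r.as_matrix().round(2).tolist())
im=snapshot("wrist")[:,:,::-1];cv2.imwrite("pics/w2.png",im[100:420,130:510])
E
```

```text
[ 540.85596055 -345.76751644  137.59814272] [ 540.63891159 -346.33447191  136.4       ] [-0.96  0.78 -1.13 -1.55  0.98  2.84] [[0.2, 0.05, 0.98], [0.01, -1.0, 0.05], [0.98, 0.0, -0.2]]
```

View pics/w2.png

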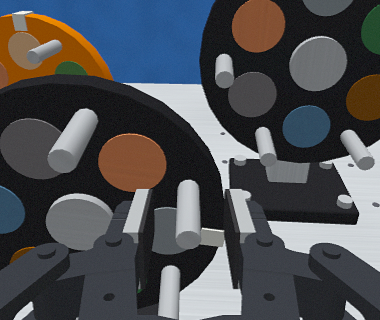

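The pin (crop 188,210) is centred between the pads (145 and 233). Close on it, then follow the arc.

Request:
{"fn": "move_arm", "kwargs": {"plan": [[[0, 0, 0, 0, 0, 0, 0.0], [0, 0, 0, 0, 0, 0, 0.0], [0, 0, 0, 0, 0, 0, 0.0], [0, 0, 0, 0, 0, 0, 0.0]]]}}

```text
clock: 3.4
tool_pos: [540.1, -345.7, 137.6]
ee_rot: [-0.016, 0.773, 0.019, 0.633]
force: [-2.9, 2.8, -0.6]
finger_gap: 0.087
```

```bash
python3 - <<'E'
from h import *
print(read_state()['force'],read_state()['finger_gap'])
p,r=pose();A,o=frame(*W)
a0=1.225;a1=np.radians(-29.8);n=20
a=np.linspace(a0,a1,n+1);P=np.c_[0*a,-55*np.sin(a),55*np.cos(a)]@A.T
d=r.inv().apply(np.diff(P,axis=0))/1000
print(str([[*x.round(4).tolist(),0,0,0,0] for x in d]).replace(" ",""))
E
```

```text
[-2.94321707  2.77090876 -0.62327447] 0.08730635900276847
[[0.0044,-0.0018,-0.0009,0,0,0,0],[0.0042,-0.0022,-0.0008,0,0,0,0],[0.004,-0.0026,-0.0008,0,0,0,0],[0.0037,-0.0029,-0.0007,0,0,0,0],[0.0035,-0.0032,-0.0007,0,0,0,0],[0.0032,-0.0035,-0.0006,0,0,0,0],[0.0029,-0.0038,-0.0006,0,0,0,0],[0.0025,-0.004,-0.0005,0,0,0,0],[0.0022,-0.0042,-0.0004,0,0,0,0],[0.0018,-0.0044,-0.0004,0,0,0,0],[0.0014,-0.0046,-0.0003,0,0,0,0],[0.001,-0.0047,-0.0002,0,0,0,0],[0.0006,-0.0048,-0.0001,0,0,0,0],[0.0002,-0.0048,-0.0,0,0,0,0],[-0.0002,-0.0048,0.0,0,0,0,0],[-0.0006,-0.0048,0.0001,0,0,0,0],[-0.001,-0.0047,0.0002,0,0,0,0],[-0.0014,-0.0046,0.0003,0,0,0,0],[-0.0018,-0.0044,0.0004,0,0,0,0],[-0.0022,-0.0043,0.0004,0,0,0,0]]
```

Request:
{"fn": "move_arm", "kwargs": {"plan": [[[0.0044, -0.0018, -0.0009, 0, 0, 0, 0], [0.0042, -0.0022, -0.0008, 0, 0, 0, 0], [0.004, -0.0026, -0.0008, 0, 0, 0, 0], [0.0037, -0.0029, -0.0007, 0, 0, 0, 0], [0.0035, -0.0032, -0.0007, 0, 0, 0, 0], [0.0032, -0.0035, -0.0006, 0, 0, 0, 0], [0.0029, -0.0038, -0.0006, 0, 0, 0, 0], [0.0025, -0.004, -0.0005, 0, 0, 0, 0]]]}}

```text
clock: 4.2
tool_pos: [539.2, -323.9, 168.1]
ee_rot: [-0.013, 0.773, 0.019, 0.634]
force: [-11.9, -2.8, 3.3]
finger_gap: 0.088
```

```bash
python3 - <<'E'
from h import *
print(read_state()['force'],read_state()['finger_gap'],read_state()['q'].round(2))
p,r=pose();print(p);A,o=frame(*W);l=A.T@(p-o);print(l, "TCP angle", np.degrees(np.arctan2(-l[1],l[2]-3-115)),np.hypot(l[1],l[2]-118))
T=wristT();im=snapshot("wrist")[:,:,::-1];cv2.imwrite("pics/w3.png",im[60:420,30:510])
E
```

```text
[-11.89239328  -2.7866843    3.31790923] 0.08810808517982668 [-0.93  0.7  -1.18 -1.54  0.95  2.86]
[ 539.19062361 -323.86178028  168.14753373]
[-44.32331154 -29.18300916 168.14753373] TCP angle 30.196968087395142 58.02088557532409
```

View pics/w3.png

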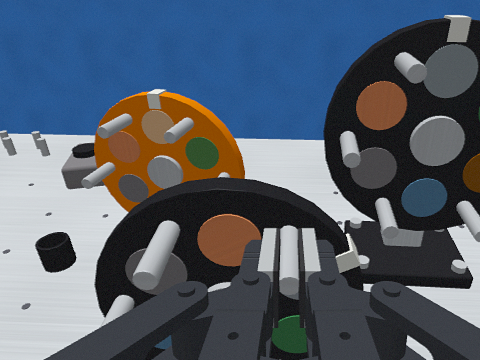

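The wheel is following: the pin is at 30° and the mark at (347,255) in the crop. Continue.

Request:
{"fn": "move_arm", "kwargs": {"plan": [[[0.0022, -0.0042, -0.0004, 0, 0, 0, 0], [0.0018, -0.0044, -0.0004, 0, 0, 0, 0], [0.0014, -0.0046, -0.0003, 0, 0, 0, 0], [0.001, -0.0047, -0.0002, 0, 0, 0, 0], [0.0006, -0.0048, -0.0001, 0, 0, 0, 0], [0.0002, -0.0048, 0, 0, 0, 0, 0], [-0.0002, -0.0048, 0, 0, 0, 0, 0], [-0.0006, -0.0048, 0.0001, 0, 0, 0, 0], [-0.001, -0.0047, 0.0002, 0, 0, 0, 0], [-0.0014, -0.0046, 0.0003, 0, 0, 0, 0]]]}}

```text
clock: 5.25
tool_pos: [537.2, -277.8, 175.6]
ee_rot: [-0.012, 0.771, 0.022, 0.636]
force: [-40.5, 10.9, 0.1]
finger_gap: 0.091
```

Request:
{"fn": "move_arm", "kwargs": {"plan": [[[-0.0018, -0.0044, 0.0004, 0, 0, 0, 0], [-0.0022, -0.0043, 0.0004, 0, 0, 0, 0], [0, 0, 0, 0, 0, 0, 0], [0, 0, 0, 0, 0, 0, 0], [0, 0, 0, 0, 0, 0, 0]]]}}

```text
clock: 5.75
tool_pos: [539.9, -271.2, 171.3]
ee_rot: [-0.019, 0.772, 0.024, 0.634]
force: [-49.1, 8.0, 14.6]
finger_gap: 0.086
```

```bash
python3 - <<'E'
from h import *
print(read_state()['force'],read_state()['finger_gap'],read_state()['q'].round(2))
p,r=pose();print(p);A,o=frame(*W);l=A.T@(p-o);print(l, "TCP angle", np.degrees(np.arctan2(-l[1],l[2]-3-115)),np.hypot(l[1],l[2]-118))
T=wristT();im=snapshot("wrist")[:,:,::-1];cv2.imwrite("pics/w4.png",im[60:420,30:510]);np.save("T4.npy",T)
for a in (-.15,0,.15): print(a,proj("wrist",wl(-6,-64*np.sin(a),115+64*np.cos(a)),T)-[30,60], proj("top",wl(0,-70*np.sin(a),115+70*np.cos(a))))
cv2.imwrite("pics/top4.png",cv2.resize(snapshot("top")[200:275,385:475,::-1],None,fx=5,fy=5,interpolation=3))
E
```

```text
[-49.05730069   8.02128157  14.61734251] 0.08582312661074518 [-0.86  0.73 -1.28 -1.7   0.89  2.89]
[ 539.90771099 -271.227391    171.33732899]
[-40.97649728  23.34976142 171.33732899] TCP angle -23.642612406151976 58.224410875943825
-0.15 [[319.07585965 211.96888928]] [[432.74294476 234.77674654]]
0 [[340.76675618 210.75621852]] [[438.10181093 235.11728126]]
0.15 [[362.25900283 212.27213023]] [[443.26447642 235.61610731]]
```

View pics/w4.png

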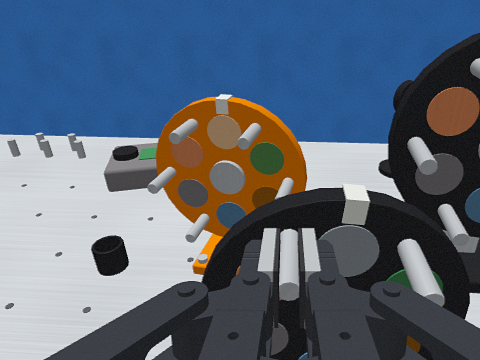

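The mark's face part is at (356,212) against a predicted 341 for 0°, so it is about 6° short (TCP angle −23.6° against −30°). Joint 3 is at its range limit, which explains the −49 N. I'll release first, then steepen the tool slightly and nudge.

Request:
{"fn": "move_arm", "kwargs": {"plan": [[[0, 0, 0, 0, 0, 0, 0.02], [0, 0, 0, 0, 0, 0, 0.02], [0, 0, 0, 0, 0, 0, 0.02]]]}}

```text
clock: 6.15
tool_pos: [541.3, -272.7, 168.9]
ee_rot: [-0.017, 0.774, 0.022, 0.633]
force: [0.5, -0.6, 0.4]
finger_gap: 0.232
```

```bash
python3 - <<'E'
from h import *
s=read_state();print(s['force'],s['finger_gap'],s['q'].round(2))
p,r=pose();A,o=frame(*W);print(A.T@(p-o),r.as_matrix().round(2).tolist())
rows(wl(-45,22.5,171),tool(.05,.4),4,0.02)
E
```

```text
[ 0.45517499 -0.57418206  0.36221537] 0.23191183086432446 [-0.85  0.73 -1.28 -1.7   0.88  2.89]
[-39.64210262  21.78786097 168.86636541] [[0.2, 0.06, 0.98], [0.01, -1.0, 0.05], [0.98, 0.0, -0.2]]
max 1.4527259486895554 2.875330026876799
[[0.0003,-0.0002,-0.0014,-0.0012,-0.0502,0.0008,0.02],[0.0002,-0.0002,-0.0014,-0.0012,-0.0502,0.0008,0.02],[0.0001,-0.0002,-0.0014,-0.0012,-0.0502,0.0008,0.02],[0.0,-0.0002,-0.0014,-0.0012,-0.0502,0.0008,0.02]]
```

Request:
{"fn": "move_arm", "kwargs": {"plan": [[[0.0003, -0.0002, -0.0014, 0, -0.05, 0, 0.02], [0.0002, -0.0002, -0.0014, 0, -0.05, 0, 0.02], [0.0001, -0.0002, -0.0014, 0, -0.05, 0, 0.02], [0, -0.0002, -0.0014, 0, -0.05, 0, 0.02], [0, -0.002, 0, 0, 0, 0, 0.02], [0, -0.002, 0, 0, 0, 0, 0.02], [0, -0.002, 0, 0, 0, 0, 0.02], [0, -0.002, 0, 0, 0, 0, 0.02], [0, -0.002, 0, 0, 0, 0, 0.02], [0, 0, 0, 0, 0, 0, 0.02]]]}}

```text
clock: 7.15
tool_pos: [534.7, -261.6, 169.0]
ee_rot: [-0.016, 0.834, 0.023, 0.551]
force: [0.8, -0.2, 0.3]
finger_gap: 0.236
```

```bash
python3 - <<'E'
from h import *
s=read_state();print(s['force'],s['finger_gap'],s['q'].round(2))
p,r=pose();A,o=frame(*W);print(A.T@(p-o),r.as_matrix().round(2).tolist())
E
```

```text
[ 0.81579772 -0.18305228  0.27383779] 0.2359659461654106 [-0.81  0.41 -1.18 -1.01  0.78  2.71]
[-45.72528352  33.22679279 168.99522732] [[0.39, 0.06, 0.92], [0.02, -1.0, 0.05], [0.92, -0.0, -0.39]]
```

Request:
{"fn": "move_arm", "kwargs": {"plan": [[[0, 0.0025, 0, 0, 0, 0, 0.02], [0, 0.0025, 0, 0, 0, 0, 0.02], [0, 0, 0, 0, 0, 0, 0.02], [0, 0, -0.01, 0, 0, 0, 0.02], [0, 0, -0.02, 0, 0, 0, 0.02], [0, 0, -0.02, 0, 0, 0, 0.02], [0, 0, -0.02, 0, 0, 0, 0.02], [0, 0, -0.02, 0, 0, 0, 0.02], [0, 0, 0, 0, 0, 0, 0.02], [0, 0, 0, 0, 0, 0, 0.02]]]}}

```text
clock: 8.15
tool_pos: [452.3, -272.2, 205.9]
ee_rot: [-0.014, 0.833, 0.023, 0.552]
force: [0.6, -0.1, -0.1]
finger_gap: 0.237
```

```bash
python3 - <<'E'
from h import *
s=read_state();print(s['tool_pos'],s['force'],s['q'].round(2))
T=wristT();im=snapshot("wrist")[:,:,::-1];cv2.imwrite("pics/w5.png",im[120:480,100:580])
for a in (-.15,0,.15): print(a,proj("wrist",wl(-6,-64*np.sin(a),115+64*np.cos(a)),T)-[100,120])
print(proj("wrist",wl(-6,0,115),T)-[100,120],(proj("wrist",pins([*W,np.pi/6]),T)-[100,120]).round(0).tolist())
E
```

```text
[ 452.32398657 -272.15877117  205.89777282] [ 0.64330356 -0.09783476 -0.10156861] [-1.01  0.22 -1.19 -0.69  0.93  2.53]
-0.15 [[243.72521004  89.20141577]]
0 [[257.98628602  88.37356678]]
0.15 [[272.09792589  89.29894882]]
[[252.21789773 155.42152924]] [[304.0, 141.0], [333.0, 190.0], [286.0, 228.0], [217.0, 228.0], [178.0, 189.0], [217.0, 141.0]]
```

View pics/w5.png

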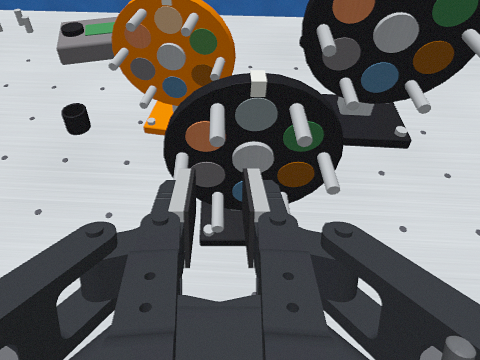

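The mark is at (259,88) against a predicted 258 for 0°, so within about 1°. The wheel is let go and I'm clear of it. Now to a hover before the console, with the gripper closed.

```bash
python3 -c "
from h import *
rows([430,180,230],tool(.095,.96),16,0)"
```

```text
max 28.324714550583778 2.0088343004478117
[[0.0015,-0.0283,-0.0005,0.002,-0.035,-0.0016,0],[0.0015,-0.0283,-0.0005,0.002,-0.035,-0.0016,0],[0.0015,-0.0283,-0.0005,0.002,-0.035,-0.0016,0],[0.0016,-0.0283,-0.0005,0.002,-0.035,-0.0016,0],[0.0016,-0.0283,-0.0005,0.002,-0.035,-0.0016,0],[0.0016,-0.0283,-0.0005,0.002,-0.035,-0.0016,0],[0.0016,-0.0283,-0.0005,0.002,-0.035,-0.0016,0],[0.0017,-0.0283,-0.0005,0.002,-0.035,-0.0016,0],[0.0017,-0.0283,-0.0005,0.002,-0.035,-0.0016,0],[0.0017,-0.0283,-0.0005,0.002,-0.035,-0.0016,0],[0.0018,-0.0283,-0.0005,0.002,-0.035,-0.0016,0],[0.0018,-0.0283,-0.0005,0.002,-0.035,-0.0016,0],[0.0018,-0.0283,-0.0005,0.002,-0.035,-0.0016,0],[0.0018,-0.0283,-0.0005,0.002,-0.035,-0.0016,0],[0.0019,-0.0283,-0.0005,0.002,-0.035,-0.0016,0],[0.0019,-0.0283,-0.0005,0.002,-0.035,-0.0016,0]]
```

Request:
{"fn": "move_arm", "kwargs": {"plan": [[[0.0016, -0.0283, -0.0005, 0.002, -0.035, -0.0016, 0], [0.0016, -0.0283, -0.0005, 0.002, -0.035, -0.0016, 0], [0.0016, -0.0283, -0.0005, 0.002, -0.035, -0.0016, 0], [0.0016, -0.0283, -0.0005, 0.002, -0.035, -0.0016, 0], [0.0016, -0.0283, -0.0005, 0.002, -0.035, -0.0016, 0], [0.0016, -0.0283, -0.0005, 0.002, -0.035, -0.0016, 0], [0.0016, -0.0283, -0.0005, 0.002, -0.035, -0.0016, 0], [0.0017, -0.0283, -0.0005, 0.002, -0.035, -0.0016, 0]]]}}

```text
clock: 9.0
tool_pos: [440.8, -44.0, 217.8]
ee_rot: [-0.015, 0.902, 0.035, 0.43]
force: [0.7, 0.1, -0.6]
finger_gap: 0.0
```

Request:
{"fn": "move_arm", "kwargs": {"plan": [[[0.0017, -0.0283, -0.0005, 0.002, -0.035, -0.0016, 0], [0.0017, -0.0283, -0.0005, 0.002, -0.035, -0.0016, 0], [0.0018, -0.0283, -0.0005, 0.002, -0.035, -0.0016, 0], [0.0018, -0.0283, -0.0005, 0.002, -0.035, -0.0016, 0], [0.0018, -0.0283, -0.0005, 0.002, -0.035, -0.0016, 0], [0.0018, -0.0283, -0.0005, 0.002, -0.035, -0.0016, 0], [0.0019, -0.0283, -0.0005, 0.002, -0.035, -0.0016, 0], [0.0019, -0.0283, -0.0005, 0.002, -0.035, -0.0016, 0], [0, 0, 0, 0, 0, 0, 0], [0, 0, 0, 0, 0, 0, 0]]]}}

```text
clock: 10.0
tool_pos: [436.9, 91.9, 230.0]
ee_rot: [-0.034, 0.949, 0.098, 0.298]
force: [0.4, -0.8, -1.2]
finger_gap: -0.0
```

```bash
python3 - <<'E'
from h import *
s=read_state();print(s['tool_pos'],s['force'],s['q'].round(2),s['finger_gap'],tips_ahead)
p,r=pose();print(r.as_matrix().round(2).tolist())
T=wristT();im=snapshot("wrist")[:,:,::-1];cv2.imwrite("pics/w6.png",im);np.save("T6.npy",T)
print("pred",proj("wrist",keys([541,228.8,.095]),T).round(0).tolist())
h=cv2.cvtColor(im,cv2.COLOR_BGR2HSV)
for n,l,u in(("y",20,35),("b",105,125),("g",50,85),("r",0,6)):
    m=((h[...,0]>=l)&(h[...,0]<=u)&(h[...,1]>140)&(h[...,2]>60)).astype(np.uint8)
    k,_,st,c=cv2.connectedComponentsWithStats(m)
    print(n,[(st[i,4],c[i].round(1).tolist()) for i in range(1,k) if st[i,4]>60])
E
```

```text
[436.93883689  91.9392695  230.01900282] [ 0.39497934 -0.77855886 -1.15219485] [ 0.2  -0.23 -0.92  0.27  0.01  3.14] -0.00010647283521962535 25.0
[[0.8, 0.21, 0.56], [0.17, -0.98, 0.12], [0.57, -0.01, -0.82]]
pred [[121.0, 201.0], [170.0, 206.0], [220.0, 211.0], [270.0, 216.0]]
y [(np.int32(644), [127.8, 201.8])]
b [(np.int32(38918), [188.5, 67.6]), (np.int32(375), [12.8, 122.6]), (np.int32(623), [176.1, 206.8])]
g [(np.int32(180), [76.8, 114.1]), (np.int32(587), [224.8, 211.9])]
r [(np.int32(564), [274.4, 217.2])]
```

J6 sits at its range limit (3.14) with this roll. I'll roll the tool −90° (J6 ≈ 1.57) while moving on. First I refit the console using the wrist view.

```bash
python3 - <<'E'
from h import *
T=np.load("T6.npy")
g=dict(top=[[163.7,235.7],[184,236.3],[204,236.3],[224.7,237.3]],side=[[247,409],[260,386],[271,367],[283,348]],wrist=[[127.8,201.8],[176.1,206.8],[224.8,211.9],[274.4,217.2]])
for ns in(["wrist"],["top","wrist"],["top","side","wrist"]):
    k=least_squares(lambda v:np.concatenate([(proj(n,keys(v),T if n=="wrist" else None)-np.array(g[n])).ravel() for n in ns]),[541,228,.1]);print(ns,k.x.round(3),k.fun.round(1))
rows([430,180,230],tool(.12,.96,-np.pi/2),12,0)
rows([430,180,230],tool(.12,.96,np.pi/2),12,0)
E
```

```text
['wrist'] [5.40908e+02 2.23325e+02 9.10000e-02] [-1.1 -0.3 -0.4 -0.1  0.5  0.1  1.   0.2]
['top', 'wrist'] [5.41205e+02 2.23723e+02 9.30000e-02] [ 0.8  0.3  0.8  0.5  1.   1.3  0.6  1.1 -1.4 -0.5 -0.7 -0.4  0.2 -0.3
  0.7 -0.4]
['top', 'side', 'wrist'] [5.41249e+02 2.24920e+02 9.10000e-02] [ 0.3  0.2  0.3  0.4  0.5  1.2  0.1  1.   1.  -3.4  0.7 -2.4  1.4 -3.6
  0.3 -3.3 -2.6 -1.  -1.9 -0.8 -1.1 -0.6 -0.7 -0.5]
max 7.390240608574667 7.182213249126405
[[0.0008,-0.0073,0.0006,-0.0037,-0.0034,-0.1253,0],[0.0017,-0.0072,0.0005,-0.0037,-0.0034,-0.1253,0],[0.0026,-0.0069,0.0005,-0.0037,-0.0034,-0.1253,0],[0.0034,-0.0065,0.0005,-0.0037,-0.0034,-0.1253,0],[0.0042,-0.006,0.0004,-0.0037,-0.0034,-0.1253,0],[0.005,-0.0055,0.0004,-0.0037,-0.0034,-0.1253,0],[0.0056,-0.0048,0.0004,-0.0037,-0.0034,-0.1253,0],[0.0062,-0.0041,0.0003,-0.0037,-0.0034,-0.1253,0],[0.0066,-0.0033,0.0003,-0.0037,-0.0034,-0.1253,0],[0.007,-0.0024,0.0003,-0.0037,-0.0034,-0.1253,0],[0.0072,-0.0015,0.0002,-0.0037,-0.0034,-0.1253,0],[0.0074,-0.0006,0.0002,-0.0037,-0.0034,-0.1253,0]]
max 7.390240608574667 7.825037356123772
[[0.0008,-0.0073,0.0006,-0.0035,0.0038,0.1365,0],[-0.0002,-0.0074,0.0006,-0.0035,0.0038,0.1365,0],[-0.0012,-0.0073,0.0005,-0.0035,0.0038,0.1365,0],[-0.0022,-0.007,0.0005,-0.0035,0.0038,0.1365,0],[-0.0031,-0.0067,0.0005,-0.0035,0.0038,0.1365,0],[-0.004,-0.0062,0.0004,-0.0035,0.0038,0.1365,0],[-0.0048,-0.0056,0.0004,-0.0035,0.0038,0.1365,0],[-0.0055,-0.0049,0.0003,-0.0035,0.0038,0.1365,0],[-0.0061,-0.0041,0.0003,-0.0035,0.0038,0.1365,0],[-0.0066,-0.0032,0.0003,-0.0035,0.0038,0.1365,0],[-0.007,-0.0023,0.0002,-0.0035,0.0038,0.1365,0],[-0.0073,-0.0013,0.0002,-0.0035,0.0038,0.1365,0]]
```

Request:
{"fn": "move_arm", "kwargs": {"plan": [[[0.0008, -0.0073, 0.0006, -0.0037, -0.0034, -0.1253, 0], [0.0017, -0.0072, 0.0005, -0.0037, -0.0034, -0.1253, 0], [0.0026, -0.0069, 0.0005, -0.0037, -0.0034, -0.1253, 0], [0.0034, -0.0065, 0.0005, -0.0037, -0.0034, -0.1253, 0], [0.0042, -0.006, 0.0004, -0.0037, -0.0034, -0.1253, 0], [0.005, -0.0055, 0.0004, -0.0037, -0.0034, -0.1253, 0], [0.0056, -0.0048, 0.0004, -0.0037, -0.0034, -0.1253, 0], [0.0062, -0.0041, 0.0003, -0.0037, -0.0034, -0.1253, 0], [0.0066, -0.0033, 0.0003, -0.0037, -0.0034, -0.1253, 0], [0.007, -0.0024, 0.0003, -0.0037, -0.0034, -0.1253, 0]]]}}

```text
clock: 11.05
tool_pos: [430.7, 164.7, 230.0]
ee_rot: [0.166, 0.715, 0.632, 0.247]
force: [-0.2, 0.7, 0.8]
finger_gap: 0.001
```

```bash
cat >> h.py <<'E'
def look(tag):
    T=wristT();im=snapshot("wrist")[:,:,::-1];cv2.imwrite(f"pics/{tag}.png",im);np.save(f"T{tag}.npy",T)
    pr=proj("wrist",keys([541.2,223.7,.093]),T);h=cv2.cvtColor(im,cv2.COLOR_BGR2HSV);out=[]
    for i,(n,l,u) in enumerate((("y",20,35),("b",105,125),("g",50,85),("r",0,6))):
        m=((h[...,0]>=l)&(h[...,0]<=u)&(h[...,1]>140)&(h[...,2]>60)).astype(np.uint8)
        k,_,st,c=cv2.connectedComponentsWithStats(m)
        L=[(st[j,4],c[j]) for j in range(1,k) if st[j,4]>60 and np.linalg.norm(c[j]-pr[i])<40]
        print(n,"pred",pr[i].round(0),[(a,b.round(1).tolist()) for a,b in L]);out.append(L[0][1] if L else None)
    return T,out
E
python3 - <<'E'
from h import *
s=read_state();print(s['tool_pos'],s['q'].round(2))
T,o=look("w7")
rows([425,170,230],tool(.093,.96,-np.pi/2),10,0)
E
```

```text
[430.72161941 164.73686902 229.957805  ] [ 0.49 -0.18 -0.88  0.3  -0.2   2.13]
y pred [280.  83.] [(np.int32(759), [278.9, 82.2])]
b pred [294. 140.] [(np.int32(654), [292.4, 139.0])]
g pred [307. 193.] [(np.int32(591), [304.9, 191.8])]
r pred [318. 242.] [(np.int32(557), [316.5, 240.3])]
max 0.7259892793008268 1.2681383511439543
[[0.0004,-0.0006,-0.0003,-0.0009,-0.0023,-0.022,0],[0.0004,-0.0005,-0.0003,-0.0009,-0.0023,-0.022,0],[0.0004,-0.0005,-0.0003,-0.0009,-0.0023,-0.022,0],[0.0004,-0.0005,-0.0003,-0.0009,-0.0023,-0.022,0],[0.0004,-0.0005,-0.0003,-0.0009,-0.0023,-0.022,0],[0.0004,-0.0005,-0.0003,-0.0009,-0.0023,-0.022,0],[0.0004,-0.0005,-0.0003,-0.0009,-0.0023,-0.022,0],[0.0004,-0.0005,-0.0003,-0.0009,-0.0023,-0.022,0],[0.0005,-0.0005,-0.0003,-0.0009,-0.0023,-0.022,0],[0.0005,-0.0005,-0.0003,-0.0009,-0.0023,-0.022,0]]
```

```bash
cat > fit.py <<'E'
from h import *
o6=[[127.8,201.8],[176.1,206.8],[224.8,211.9],[274.4,217.2]];o7=[[278.9,82.2],[292.4,139.0],[304.9,191.8],[316.5,240.3]]
T6,T7=np.load("T6.npy"),np.load("Tw7.npy")
k=least_squares(lambda v:np.r_[(proj("wrist",keys(v),T6)-o6).ravel(),(proj("wrist",keys(v),T7)-o7).ravel()],[541,223,.09])
C=k.x;K=keys(C);RT=tool(C[2],.96,-np.pi/2);tz=RT.as_matrix()[:,2]
def hov(i,d): return K[i]-tz*(25+d)
E
python3 - <<'E'
from fit import *
print(C,k.fun.round(1));print(K.round(1),hov(2,40))
rows(hov(2,40),RT,10,0)
E
```

```text
[5.40409503e+02 2.24106228e+02 9.27521082e-02] [-2.1  0.1 -1.4  0.3 -0.5  0.4  0.   0.4  0.7 -0.1  0.8  0.5  0.9  0.9
  1.   1.6]
[[527.  292.2  62.1]
 [531.3 246.4  62.1]
 [535.6 200.6  62.1]
 [539.8 154.8  62.1]] [498.45127288 197.10402529 115.37180759]
max 13.681881740873896 1.2670672912070045
[[0.002,-0.0012,0.0135,-0.0009,-0.0023,-0.022,0],[0.002,-0.0012,0.0135,-0.0009,-0.0023,-0.022,0],[0.0021,-0.0011,0.0135,-0.0009,-0.0023,-0.022,0],[0.0021,-0.0011,0.0135,-0.0009,-0.0023,-0.022,0],[0.0022,-0.0011,0.0135,-0.0009,-0.0023,-0.022,0],[0.0022,-0.001,0.0135,-0.0009,-0.0023,-0.022,0],[0.0023,-0.001,0.0135,-0.0009,-0.0023,-0.022,0],[0.0023,-0.001,0.0134,-0.0009,-0.0023,-0.022,0],[0.0024,-0.0009,0.0134,-0.0009,-0.0023,-0.022,0],[0.0024,-0.0009,0.0134,-0.0009,-0.0023,-0.022,0]]
```

Request:
{"fn": "move_arm", "kwargs": {"plan": [[[0.002, -0.0012, 0.0135, -0.0009, -0.0023, -0.022, 0], [0.002, -0.0012, 0.0135, -0.0009, -0.0023, -0.022, 0], [0.0021, -0.0011, 0.0135, -0.0009, -0.0023, -0.022, 0], [0.0021, -0.0011, 0.0135, -0.0009, -0.0023, -0.022, 0], [0.0022, -0.0011, 0.0135, -0.0009, -0.0023, -0.022, 0], [0.0022, -0.001, 0.0135, -0.0009, -0.0023, -0.022, 0], [0.0023, -0.001, 0.0135, -0.0009, -0.0023, -0.022, 0], [0.0023, -0.001, 0.0134, -0.0009, -0.0023, -0.022, 0], [0.0024, -0.0009, 0.0134, -0.0009, -0.0023, -0.022, 0], [0.0024, -0.0009, 0.0134, -0.0009, -0.0023, -0.022, 0]]]}}

```text
clock: 12.1
tool_pos: [499.0, 195.8, 115.3]
ee_rot: [0.202, 0.646, 0.702, 0.223]
force: [0.6, 0.1, 1.1]
finger_gap: -0.004
```

```bash
python3 - <<'E'
from fit import *
s=read_state();p,r=pose();print(p,s['q'].round(2),s['force'],(r.inv()*RT).as_rotvec().round(3),"err tool",RT.inv().apply(hov(2,40)-p).round(1))
print(k.x);look("w8")
rows(hov(2,15),RT,5,0)
E
```

```text
[499.02853563 195.76332007 115.25480701] [ 0.5   0.15 -0.96 -0.11 -0.23  1.92] [0.59236849 0.07008355 1.05865663] [-0.     0.001 -0.01 ] err tool [ 1.4 -0.3 -0.4]
[5.40409503e+02 2.24106228e+02 9.27521082e-02]
y pred [318.  84.] [(np.int32(2252), [314.7, 81.6])]
b pred [319. 183.] [(np.int32(1826), [316.0, 180.2])]
g pred [320. 269.] [(np.int32(1614), [316.8, 264.8])]
r pred [320. 344.] []
max 4.690127101980174 0.10282507242766385
[[0.0002,0.0001,0.0047,-0.0003,0.0003,-0.0017,0],[0.0002,0.0001,0.0047,-0.0003,0.0003,-0.0017,0],[0.0002,0.0001,0.0047,-0.0003,0.0003,-0.0017,0],[0.0002,0.0001,0.0047,-0.0003,0.0003,-0.0017,0],[0.0002,0.0001,0.0047,-0.0003,0.0003,-0.0017,0]]
```

View pics/w8.png

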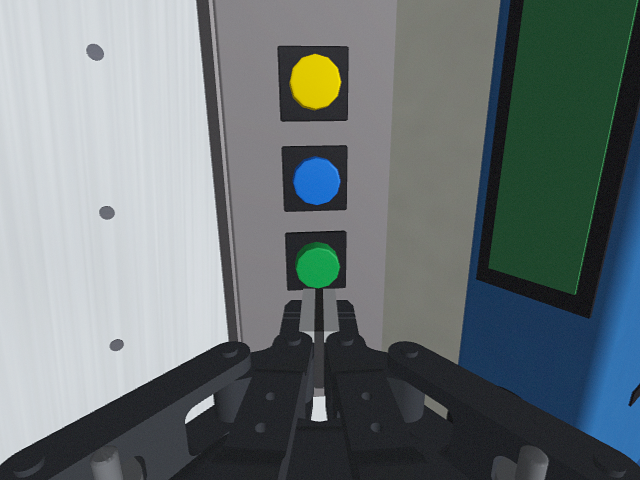

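The fingertips line up with the green key (317,265), and the keys sit about 1.5 mm from where I predicted. Approach and press by feel.

Request:
{"fn": "move_arm", "kwargs": {"plan": [[[0.0006, -0.0003, 0.0047, 0, 0, 0, 0], [0.0006, -0.0003, 0.0047, 0, 0, 0, 0], [0.0005, -0.0003, 0.0047, 0, 0, 0, 0], [0.0005, -0.0003, 0.0047, 0, 0, 0, 0], [0.0005, -0.0003, 0.0047, 0, 0, 0, 0], [0, 0, 0.003, 0, 0, 0, 0], [0, 0, 0.003, 0, 0, 0, 0], [0, 0, 0.003, 0, 0, 0, 0], [0, 0, 0, 0, 0, 0, 0]]]}}

```text
clock: 13.05
tool_pos: [516.4, 200.8, 88.4]
ee_rot: [0.202, 0.645, 0.702, 0.223]
force: [0.8, -0.0, 0.6]
finger_gap: 0.004
```

Request:
{"fn": "move_arm", "kwargs": {"plan": [[[0, 0, 0.003, 0, 0, 0, 0], [0, 0, 0.003, 0, 0, 0, 0], [0, 0, 0, 0, 0, 0, 0]]]}}

```text
clock: 13.35
tool_pos: [519.9, 201.2, 83.5]
ee_rot: [0.202, 0.645, 0.702, 0.223]
force: [-0.7, 0.3, -0.2]
finger_gap: -0.003
```

Request:
{"fn": "move_arm", "kwargs": {"plan": [[[0, 0, 0.002, 0, 0, 0, 0], [0, 0, 0, 0, 0, 0, 0]]]}}

```text
clock: 13.55
tool_pos: [520.9, 201.3, 82.0]
ee_rot: [0.202, 0.645, 0.702, 0.223]
force: [-1.2, 0.2, 1.5]
finger_gap: -0.002
```

```bash
cat > chk.py <<'E'
from fit import *
import sys
i=int(sys.argv[1]);s=read_state();p,r=pose();print(p,s['q'].round(2),"F tool",r.inv().apply(s['force']).round(1),"to key",RT.inv().apply(K[i]-tz*25-p).round(1))
E
python3 chk.py 2
```

```text
[520.85388701 201.26136256  81.99239066] [ 0.49  0.26 -0.97 -0.22 -0.22  1.91] F tool [ 0.3 -0.1 -1.9] to key [-2.1  0.6 -0.4]
```

Request:
{"fn": "move_arm", "kwargs": {"plan": [[[0, 0, 0.002, 0, 0, 0, 0], [0, 0, 0.002, 0, 0, 0, 0], [0, 0, 0.002, 0, 0, 0, 0], [0, 0, 0, 0, 0, 0, 0]]]}}

```text
clock: 13.95
tool_pos: [523.5, 201.5, 77.3]
ee_rot: [0.202, 0.645, 0.703, 0.223]
force: [-10.4, -0.4, 12.7]
finger_gap: 0.0
```

```bash
python3 chk.py 2
```

```text
[523.49514901 201.48500763  77.32540527] [ 0.48  0.27 -0.97 -0.24 -0.22  1.9 ] F tool [  0.5  -1.2 -16.3] to key [-2.   1.1 -5.7]
```

Pressed to the stop (16 N against a 4.5 N spring). Hold briefly, then back off along the tool.

Request:
{"fn": "move_arm", "kwargs": {"plan": [[[0, 0, 0, 0, 0, 0, 0], [0, 0, -0.005, 0, 0, 0, 0], [0, 0, -0.01, 0, 0, 0, 0], [0, 0, -0.015, 0, 0, 0, 0], [0, 0, -0.015, 0, 0, 0, 0], [0, 0, 0, 0, 0, 0, 0]]]}}

```text
clock: 14.55
tool_pos: [498.8, 199.6, 115.9]
ee_rot: [0.202, 0.645, 0.702, 0.224]
force: [0.1, -0.7, -0.0]
finger_gap: -0.001
```

```bash
python3 chk.py 2; python3 -c "
from fit import *
off=RT.apply([1.8,-1,0])
rows(hov(0,40)+off,RT,6,0)"
```

```text
[498.80598369 199.59219858 115.88551951] [ 0.51  0.15 -0.96 -0.12 -0.23  1.93] F tool [-0.7  0.   0.1] to key [-2.4 -0.8 40.1]
max 15.228768941072083 0.08359378026476637
[[0.0152,-0.0004,0.0,0.0005,-0.0001,-0.0014,0],[0.0152,-0.0004,0.0,0.0005,-0.0001,-0.0014,0],[0.0152,-0.0004,0.0,0.0005,-0.0001,-0.0014,0],[0.0152,-0.0004,0.0,0.0005,-0.0001,-0.0014,0],[0.0152,-0.0003,0.0,0.0005,-0.0001,-0.0014,0],[0.0152,-0.0003,0.0,0.0005,-0.0001,-0.0014,0]]
```

Request:
{"fn": "move_arm", "kwargs": {"plan": [[[0.0152, -0.0004, 0, 0, 0, 0, 0], [0.0152, -0.0004, 0, 0, 0, 0, 0], [0.0152, -0.0004, 0, 0, 0, 0, 0], [0.0152, -0.0004, 0, 0, 0, 0, 0], [0.0152, -0.0003, 0, 0, 0, 0, 0], [0.0152, -0.0003, 0, 0, 0, 0, 0], [0, 0, 0, 0, 0, 0, 0], [0, 0, 0, 0, 0, 0, 0]]]}}

```text
clock: 15.35
tool_pos: [489.0, 289.9, 112.9]
ee_rot: [0.202, 0.645, 0.703, 0.223]
force: [-0.6, 0.5, -0.4]
finger_gap: -0.004
```

```bash
python3 chk.py 0
```

```text
[489.04310454 289.87356582 112.86167097] [ 0.71  0.22 -0.85 -0.03 -0.34  2.1 ] F tool [ 0.6 -0.7  0. ] to key [-1.2  2.1 38.4]
```

Request:
{"fn": "move_arm", "kwargs": {"plan": [[[0, 0.0003, 0.006, 0, 0, 0, 0], [0, 0.0003, 0.006, 0, 0, 0, 0], [0, 0.0003, 0.006, 0, 0, 0, 0], [0, 0, 0.006, 0, 0, 0, 0], [0, 0, 0.006, 0, 0, 0, 0], [0, 0, 0.004, 0, 0, 0, 0], [0, 0, 0, 0, 0, 0, 0], [0, 0, 0, 0, 0, 0, 0]]]}}

```text
clock: 16.15
tool_pos: [509.2, 291.7, 85.7]
ee_rot: [0.202, 0.645, 0.702, 0.223]
force: [0.3, 0.1, 0.1]
finger_gap: 0.0
```

```bash
python3 chk.py 0
```

```text
[509.15012296 291.73272629  85.70586326] [ 0.68  0.3  -0.86 -0.11 -0.32  2.08] F tool [0.  0.4 0.1] to key [-1.2  1.1  4.6]
```

Request:
{"fn": "move_arm", "kwargs": {"plan": [[[0, 0, 0.003, 0, 0, 0, 0], [0, 0, 0.003, 0, 0, 0, 0], [0, 0, 0.002, 0, 0, 0, 0], [0, 0, 0.002, 0, 0, 0, 0], [0, 0, 0.001, 0, 0, 0, 0], [0, 0, 0, 0, 0, 0, 0]]]}}

```text
clock: 16.75
tool_pos: [514.8, 292.5, 77.4]
ee_rot: [0.202, 0.645, 0.703, 0.223]
force: [-8.8, -0.5, 11.5]
finger_gap: -0.0
```

```bash
python3 chk.py 0
```

```text
[514.8270368  292.52647427  77.35456972] [ 0.67  0.32 -0.86 -0.14 -0.32  2.07] F tool [  0.3  -0.6 -14.4] to key [-1.5  1.2 -5.6]
```

Yellow is at its stop (14 N). Retract, then go to red.

Request:
{"fn": "move_arm", "kwargs": {"plan": [[[0, 0, 0, 0, 0, 0, 0], [0, 0, -0.005, 0, 0, 0, 0], [0, 0, -0.01, 0, 0, 0, 0], [0, 0, -0.015, 0, 0, 0, 0], [0, 0, -0.015, 0, 0, 0, 0], [0, 0, 0, 0, 0, 0, 0]]]}}

```text
clock: 17.35
tool_pos: [489.6, 290.3, 115.4]
ee_rot: [0.202, 0.645, 0.702, 0.224]
force: [-0.2, 0.1, 0.0]
finger_gap: -0.003
```

```bash
python3 chk.py 0; python3 -c "
from fit import *
off=RT.apply([1.5,-1,0])
rows(hov(3,40)+off,RT,8,0)"
```

```text
[489.62657787 290.294376   115.37890359] [ 0.71  0.22 -0.85 -0.02 -0.34  2.1 ] F tool [ 0.1 -0.2 -0.1] to key [-1.6  0.1 40.1]
max 17.263741598937383 0.06097319908049405
[[-0.0173,0.0,-0.0,0.0003,-0.0001,-0.001,0],[-0.0173,0.0,0.0,0.0003,-0.0001,-0.001,0],[-0.0173,-0.0,0.0,0.0003,-0.0001,-0.001,0],[-0.0173,-0.0,0.0,0.0003,-0.0001,-0.001,0],[-0.0173,-0.0,0.0,0.0003,-0.0001,-0.001,0],[-0.0173,-0.0001,0.0,0.0003,-0.0001,-0.001,0],[-0.0173,-0.0001,0.0,0.0003,-0.0001,-0.001,0],[-0.0173,-0.0001,0.0,0.0003,-0.0001,-0.001,0]]
```

Request:
{"fn": "move_arm", "kwargs": {"plan": [[[-0.0173, 0, 0, 0, 0, 0, 0], [-0.0173, 0, 0, 0, 0, 0, 0], [-0.0173, 0, 0, 0, 0, 0, 0], [-0.0173, 0, 0, 0, 0, 0, 0], [-0.0173, 0, 0, 0, 0, 0, 0], [-0.0173, 0, 0, 0, 0, 0, 0], [-0.0173, 0, 0, 0, 0, 0, 0], [-0.0173, 0, 0, 0, 0, 0, 0], [0, 0, 0, 0, 0, 0, 0], [0, 0, 0, 0, 0, 0, 0]]]}}

```text
clock: 18.35
tool_pos: [501.8, 151.9, 112.9]
ee_rot: [0.202, 0.646, 0.702, 0.223]
force: [0.6, -0.3, -0.5]
finger_gap: 0.002
```

```bash
python3 chk.py 3
```

```text
[501.76997135 151.91514263 112.94997029] [ 0.39  0.13 -1.   -0.16 -0.17  1.82] F tool [-0.3  0.2  0.7] to key [-0.7  2.1 38.5]
```

Request:
{"fn": "move_arm", "kwargs": {"plan": [[[0.0002, 0.0003, 0.006, 0, 0, 0, 0], [0.0002, 0.0003, 0.006, 0, 0, 0, 0], [0.0002, 0.0003, 0.006, 0, 0, 0, 0], [0, 0, 0.006, 0, 0, 0, 0], [0, 0, 0.006, 0, 0, 0, 0], [0, 0, 0.004, 0, 0, 0, 0], [0, 0, 0, 0, 0, 0, 0], [0, 0, 0, 0, 0, 0, 0]]]}}

```text
clock: 19.15
tool_pos: [521.6, 154.5, 85.6]
ee_rot: [0.202, 0.645, 0.702, 0.223]
force: [-0.3, -0.1, 0.4]
finger_gap: -0.004
```

```bash
python3 chk.py 3
```

```text
[521.63600266 154.50493758  85.58621643] [ 0.38  0.22 -1.01 -0.25 -0.16  1.81] F tool [-0.1 -0.1 -0.5] to key [-1.4  1.4  4.6]
```

Request:
{"fn": "move_arm", "kwargs": {"plan": [[[0, 0, 0.003, 0, 0, 0, 0], [0, 0, 0.003, 0, 0, 0, 0], [0, 0, 0.002, 0, 0, 0, 0], [0, 0, 0.002, 0, 0, 0, 0], [0, 0, 0.001, 0, 0, 0, 0], [0, 0, 0, 0, 0, 0, 0]]]}}

```text
clock: 19.75
tool_pos: [527.4, 155.1, 77.1]
ee_rot: [0.202, 0.645, 0.702, 0.223]
force: [-8.6, -0.9, 11.4]
finger_gap: 0.001
```

```bash
python3 chk.py 3
```

```text
[527.42888876 155.09407291  77.08962027] [ 0.37  0.25 -1.01 -0.28 -0.16  1.81] F tool [ -0.1  -0.6 -14.3] to key [-1.5  1.5 -5.7]
```

Red is at its stop too (14 N). Retract well clear and check.

Request:
{"fn": "move_arm", "kwargs": {"plan": [[[0, 0, 0, 0, 0, 0, 0], [0, 0, -0.005, 0, 0, 0, 0], [0, 0, -0.01, 0, 0, 0, 0], [0, 0, -0.02, 0, 0, 0, 0], [0, 0, -0.025, 0, 0, 0, 0], [0, 0, -0.025, 0, 0, 0, 0], [0, 0, -0.025, 0, 0, 0, 0], [0, 0, 0, 0, 0, 0, 0], [0, 0, 0, 0, 0, 0, 0]]]}}

```text
clock: 20.65
tool_pos: [465.5, 149.6, 167.7]
ee_rot: [0.202, 0.645, 0.702, 0.224]
force: [0.3, 0.1, -0.8]
finger_gap: -0.002
```

```bash
python3 - <<'E'
from fit import *
s=read_state();print(s['tool_pos'],s['force'],s['clock'])
b=cv2.imread("pics/top.png");c=snapshot("top")[:,:,::-1];cv2.imwrite("pics/top9.png",c)
look("w9")
d=cv2.absdiff(b,c).max(2)
for n,(x0,x1,y0,y1) in dict(case=(290,340,265,310),tube=(320,345,165,190),driver=(385,435,280,355)).items(): print(n,(d[y0:y1,x0:x1]>40).sum())
cv2.imwrite("pics/top9c.png",cv2.resize(c[130:370,130:480],None,fx=2.2,fy=2.2,interpolation=3))
a=0;print("mark up at crop",(proj("top",wl(0,0,185))-[130,130])*2.2)
E
```

```text
[465.53238142 149.59607311 167.74718617] [ 0.27387548  0.12243158 -0.81033934] 20.65
y pred [320.  19.] [(np.int32(1421), [317.3, 19.4])]
b pred [320. 101.] [(np.int32(1197), [318.2, 99.1])]
g pred [321. 174.] [(np.int32(1011), [318.8, 172.0])]
r pred [321. 240.] [(np.int32(925), [319.2, 236.8])]
case 0
tube 0
driver 0
mark up at crop [[677.82398405 231.25801878]]
```

View pics/top9c.png

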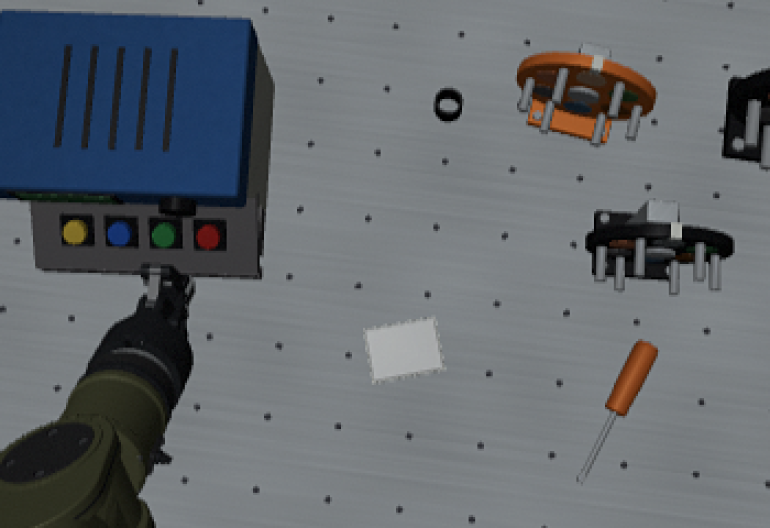

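The wheel's mark shows at (677,230), predicted (678,231) for straight up. The bystanders' pixels are unchanged, the keys are up, and the robot is clear. Handing in.

```bash
python3 -c "
from station import *
print(hand_in())"
```

```text
the job is handed in; nothing more can be done
None
```

The job is done and handed in at about 20.7 s on the clock; the hand-in gave no verdict.

- **Wheel:** I pinched a finger pin of the small black wheel and turned it about 100°. During the stroke joint 3 reached its range limit, the force on the tool rose to about 50 N, and the mark stopped about 6° short. I let go and nudged the pin the rest of the way. The last check put the mark within 1 px of straight up in the top view.
- **Keys:** I pressed green, yellow and red in that order, each to its stop (14–16 N at the end, against a 4.5 N spring). I backed fully off each one before the next and did not touch the blue key.
- **Final checks:**
  - The last pictures show all four keys where they should be, to within about 3 px. The pictures don't measure how far each key is in.
  - Lens case, lens tube and hand driver show no pixel change from the start.
  - The arm is clear, with the force reading under 1 N.
- **Disagreement:** the first console fit, from the side and top views, was about 5 mm off in y from the wrist-camera fit. I used the wrist fit, and contact with the green key came within 1 mm of its prediction.

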